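# Stand the toppled tasting-card stands back up

### The arm

A 7-joint arm with a two-finger parallel gripper is mounted at the origin on the work surface. World frame = base frame: x ahead of the robot, y to its left, z up, the work surface at z = 0. Lengths are in mm, angles in degrees, forces in N, time in s.
With the tool pointing down it reaches from about 350 to 900 mm from the base axis. Payload 19.9 kg.
Tool frame: the origin (TCP) lies at the very end of the fingers, on their centre line; the grasp point (between the pads) lies 19 mm behind it; z points along the fingers, y is the line along which they close (so a half turn about z gives the same grasp; the last joint's range is limited). The gripper opens to 94 mm and grips with 3 to 60 N. Pads are 16 mm wide; open, the fingers measure 119 mm over their backs; the gripper's body (75 mm by 177 mm) begins 78 mm behind the grasp point.
Start: joints at [70.044, 23.915, -0.59, 92.452, 0.269, 63.638, -3.037], TCP at [188.749, -595.796, 205.425] pointing down, gripper open.
Joint ranges: [-161.28, 161.28], [-22.2, 115.67], [-73.04, 71.86], [3.21, 147.25], [-68.34, 248.33], [10.77, 114.83], [-161.83, 161.83]. Speed limits (degrees/s): [108.29, 108.29, 136.94, 136.94, 172.46, 172.46, 172.46].

### API

Orientations are given as a 3x3 rotation matrix whose columns are the frame's x, y, z axes.
In Python, from plant import env gives the robot as it stands. The module is installed in compiled form; this text tells all that it offers. Calls block until the motion is done:
- env.move_ptp(position, orientation): joint-space move of the TCP to a pose.
- env.movel(position, attitude=None, max_speed=150, guard=None): straight line of the TCP; attitude=None keeps the orientation; max_speed is the mean speed in mm/s. With guard (N) it stops when the force on the tool has changed by that much, and returns True; else False.
- env.move_j(angles): joint-space move.
- env.release() and env.grasp(): open the fingers fully, or close them until they stop; the grip force is fixed at half the most.
- env.wait(seconds).
- env.inverse_kinematics(position, orientation): joint angles nearest the present ones, or None.
- env.read_camera(name): name is "scene" or "top" or "wrist"; returns the picture (400x640x3 uint8, red, green, blue); there is no depth.
- env.calibration(name): a dict with "intrinsics" (3x3 intrinsics, pixels), "distortion" ([k1, k2, p1, p2, k3] as OpenCV has them; the pictures are not rectified), "world_to_cam" (4x4, takes a point from world to camera coordinates). Camera axes: x right, y up, looking along -z (the intrinsics and any distortion apply to the point x, -y, -z); pixel columns grow to the right and rows downward; lengths in mm; the calibration is good to about 2 mm. A picture is of the moment at which its call begins: read the wrist's pose just before it. calibration takes no time and is no camera call; for the wrist camera it gives the pose at the moment of the call.
A pose or a line that the arm cannot do raises env.Unreachable and nothing moves.
- env.job_done(): hands the job in; it is judged then, once.
Readings, each from a call of its own:
- env.get_t(): time.
- env.get_qpos(): joint angles.
- env.get_joint_velocities(): joint speeds.
- env.get_joint_torque(): joint torques, N m.
- env.get_ee_pos(): TCP position.
- env.get_tool_rot(): TCP orientation.
- env.get_contact_force(): force on the tool from outside, world axes, zero at the start.
- env.get_moment(): the same for the moment, N m.
- env.get_width(): finger opening in mm.
- env.get_finger_force(): force on a finger pad.
Only numpy, scipy, OpenCV 4.12 (cv2) and the standard library are available. Lean on these libraries where they do the work, as an engineer would, in place of code of your own. Each camera call takes 0.05 s, during which the arm holds its last target. There are 200 camera calls.

### The job

The two card stands that lie on their backs have been knocked over: stand each one back up on its stone foot, where it is, by pushing the upright-pointing foot over, away from its panel, with the fingertips. Push only: do not pick up, carry or shove the stands along. Leave the third stand, the glasses and everything else where they are.

Things in the scene. Friction and masses are not known exactly. Their poses are not given: they have to be found in the camera images.
- large_stand: Larger toppled card stand, an L lying on its back: dark wood panel flat on the table, paper card up (120 wide, 140 long, 8 thick, mm), pale stone foot sticking up like a wall (110 wide, 90 high, 14 thick). Origin: middle of the heel, the L's outer corner edge, on the table. As it lies: z up; x level, away from the panel. Panel x -140..-14 mm, foot x -14..0, z 0..90.
- large_foot_end (a point): Middle of the free end of that foot, 90 mm from the heel (body x -7, z 90 mm). Pushed here along body x it goes over and down, the stand pivots on its heel edge about body +y and, past some 30 degrees, falls upright by itself (stone is heavy: 0.37 to 0.60 kg in all). Upright, body -x points up and body z forward along the foot.
- small_stand: Smaller toppled card stand, an L lying on its back: dark wood panel flat on the table, paper card up (85 wide, 110 long, 8 thick, mm), pale stone foot sticking up like a wall (80 wide, 70 high, 14 thick). Origin: middle of the heel, the L's outer corner edge, on the table. As it lies: z up; x level, away from the panel. Panel x -110..-14 mm, foot x -14..0, z 0..70.
- small_foot_end (a point): Middle of the free end of that foot, 70 mm from the heel (body x -7, z 70 mm). Pushed here along body x it goes over and down, the stand pivots on its heel edge about body +y and, past some 30 degrees, falls upright by itself (stone is heavy: 0.21 to 0.34 kg in all). Upright, body -x points up and body z forward along the foot.
- upright_stand: A third card stand, of the small size, already standing upright on its foot beyond the others; leave alone. Origin at the middle of its heel on the table, z up, x forward along its foot (foot x = 0 to 70 mm, panel 110 mm high at x = 0 to 8 mm, 85 mm wide).
- tumbler_mid: Glass tumbler, 68 mm across, 85 mm tall, standing between and a little beyond the toppled stands; origin at the centre of its underside, z up.
- tumbler_left: Another such tumbler, 68 mm across, 85 mm tall, on the robot's left; origin at the centre of its underside, z up.
- stopper: Dark steel bottle stopper, a plain cylinder standing on end, 24 mm across, 45 mm tall, between the two fallen panels on the robot's side; origin at the centre of its underside, z up.
- half_bottle: Green half bottle, 58 mm across, 235 mm tall, standing at the back, left of the middle; origin at the centre of its underside, z up.
- olive_jar: Amber jar with a lid, 70 mm across, 90 mm tall, on the robot's right; origin at the centre of its underside, z up.
- bowl: White bowl, 120 mm across, 45 mm tall, at the back in the middle; origin at the centre of its underside, z up.
Mind the look-alikes: they are no part of the job. Leave any blue or purple look-alike of the large_stand alone.

How it is judged (in metres and radians):
At the end, for the whole second after the job is handed in: Both stands stand upright on their feet (within about 6 degrees), at rest on the table, each heel within 40 mm of where it lay; the third stand is still upright (angle between each of large_stand, small_stand's own x axis and vertical above 3.04 rad and height (world z) of each of large_stand, small_stand below 0.006 m and distance of each of large_stand, small_stand from where it was at the start of the episode below 0.04 m and linear speed of each of large_stand, small_stand below 0.02 m/s and angular speed of each of large_stand, small_stand below 0.1 rad/s and angle between upright_stand's own z axis and vertical below 0.1 rad); the robot touches nothing.
It fails at once if a toppled stand is lifted: its heel leaves the table by more than 20 mm (height (world z) of any of large_stand, small_stand above 0.02 m).
It fails at once if a toppled stand is carried or shoved along: its heel gets more than 60 mm from where it lay (distance of any of large_stand, small_stand from where it was at the start of the episode above 0.06 m).
It fails at once if another thing on the table is shifted by more than 25 mm (distance of any of upright_stand, tumbler_mid, tumbler_left, stopper, half_bottle, olive_jar, bowl from where it was at the start of the episode above 0.025 m).
It fails at once if another thing on the table is tipped by more than about 30 degrees (angle between any of upright_stand, tumbler_mid, tumbler_left, stopper, half_bottle, olive_jar, bowl's own z axis and vertical above 0.5 rad).
It also fails if it takes over 51 s, if anything falls off the work surface, if the arm or the gripper's body presses on something with over 40 N, if the wrist force passes 120 N, or if a joint passes its speed limit or range.

## Working session

There is one attempt and no reset: what is moved stays moved. The work goes in short steps, each a Python script; the robot and the scene stay as the last script left them, time stands still between calls to the robot, and variables do not carry over. Pictures are saved under pics/ and viewed, at most 10 in all, crops included, and the job is handed in when it is done.

```bash
mkdir -p pics
cat > h.py <<'E'
import numpy as np, cv2
from plant import env
def snap(cam,name):
    c=env.calibration(cam); im=env.read_camera(cam)
    cv2.imwrite(f'pics/{name}.png',im[:,:,::-1]); np.savez(f'pics/{name}.npz',im=im,**{k:np.array(c[k]) for k in c}); return im,c
def ray(c,uv,z):
    K=np.array(c['intrinsics'],float);D=np.array(c['distortion'],float);T=np.array(c['world_to_cam'])
    p=cv2.undistortPoints(np.array(uv,float).reshape(-1,1,2),K,D).reshape(-1,2)
    d=np.c_[p[:,0],-p[:,1],-np.ones(len(p))]@T[:3,:3]; o=-T[:3,:3].T@T[:3,3]
    return o+d*((np.broadcast_to(z,len(p))-o[2])/d[:,2])[:,None]
def proj(c,P):
    T=np.array(c['world_to_cam']);q=np.atleast_2d(P)@T[:3,:3].T+T[:3,3]
    q=q*[1,-1,-1]
    return cv2.projectPoints(q,np.zeros(3),np.zeros(3),np.array(c['intrinsics'],float),np.array(c['distortion'],float))[0].reshape(-1,2)
E
python3 - <<'E'
from h import *
for n in('scene','top'):
    im,c=snap(n,n); print(n,np.round(-np.array(c['world_to_cam'])[:3,:3].T@np.array(c['world_to_cam'])[:3,3]))
print(env.get_t(),np.round(env.get_tool_rot(),2))
E
```

```text
scene [1666. -133.  758.]
top [ 410.  -24. 1176.]
0.1 [[ 0.95  0.3  -0.  ]
 [ 0.3  -0.95  0.  ]
 [-0.   -0.   -1.  ]]
```

View pics/top.png

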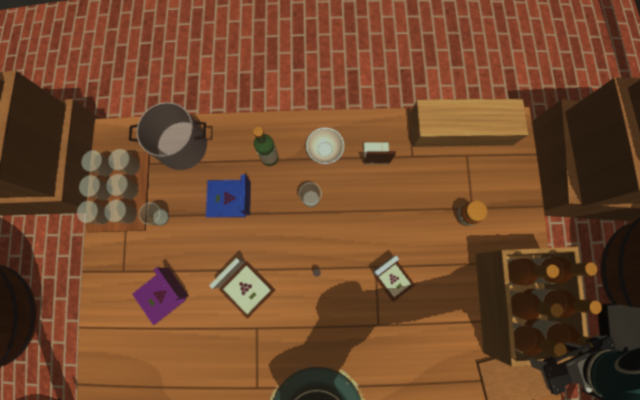

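View pics/scene.png

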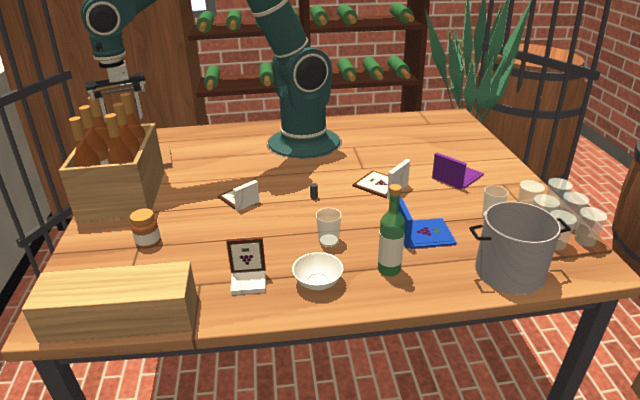

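The top view shows these candidates:
- **Large stand:** paper card and wood panel at (246,288), with the pale foot at (227,272).
- **Large look-alikes:** blue at (228,197) and purple at (160,296). Both are to be left alone.
- **Small stand:** toppled at (394,280), with its foot at (386,264).
- **Third stand:** upright at (376,152).

I choose the two with pale feet and dark wood panels, at (246,288) and (394,280). Next is a close crop to check them.

Run:
```python
import cv2,numpy as np
im=cv2.imread('pics/top.png')
a=im[245:325,200:280];b=im[240:320,355:435]
f=lambda x:cv2.resize(x,(400,400),interpolation=cv2.INTER_CUBIC)
cv2.imwrite('pics/crop.png',np.hstack([f(a),f(b)]))
```

```text
(no output)
```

View pics/crop.png

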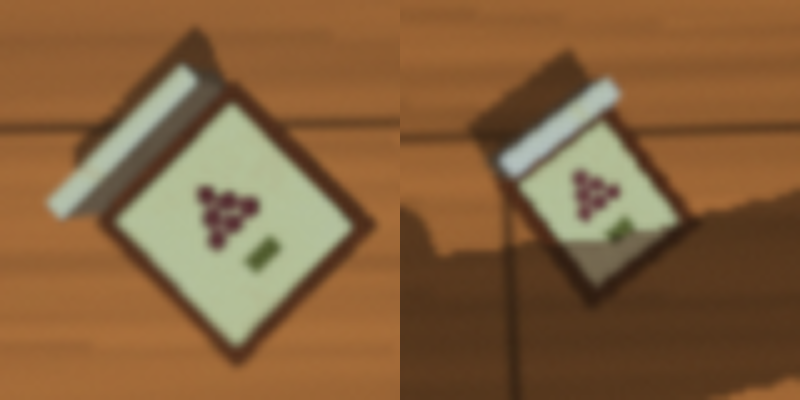

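The crop confirms both: pale stone feet and dark wood panels with paper cards. I'll fit the poses from the corners.

```bash
cat > fit.py <<'E'
from h import *
from scipy.optimize import least_squares
c=env.calibration('top')
def fit(px,off,H,W,PW,L,x0):
    uv=(np.array(px)+.5)/5-.5+off
    B=np.array([[0,W/2,H],[0,-W/2,H],[-14,W/2,H],[-14,-W/2,H],[-L,PW/2,8],[-L,-PW/2,8]])
    def w(p):
        C,S=np.cos(p[2]),np.sin(p[2]); return np.c_[p[0]+C*B[:,0]-S*B[:,1],p[1]+S*B[:,0]+C*B[:,1],B[:,2]]
    r=least_squares(lambda p:(proj(c,w(p))-uv).ravel(),x0,x_scale=[100,100,1]);
    print(np.round(r.x[:2],1),np.degrees(r.x[2]).round(1),'res px',np.round(r.fun.reshape(-1,2),1).tolist()); return r.x
g=ray(c,[[226,272],[386,263],[316,271],[310,194]],[90,70,45,85]); print(g.round())
# order: outer left(+y), outer right, inner left, inner right, far left, far right
L=fit([(48,205),(187,63),(62,218),(200,80),(237,364),(375,225)],[200,245],90,110,120,140,[*g[0][:2],.7])
S=fit([(97,158),(208,76),(112,181),(221,95),(193,305),(297,222)],[355,240],70,80,85,110,[*g[1][:2],.5])
E
python3 fit.py
```

```text
[[ 420.  249.   90.]
 [ 435. -211.   70.]
 [ 418.   -8.   45.]
 [ 642.    4.   85.]]
[422.9 258.7] 44.4 res px [[-0.3, -0.9], [-0.7, -0.0], [0.2, 0.1], [0.1, 0.0], [0.2, 0.9], [0.6, -0.0]]
[ 435.8 -208.4] 35.3 res px [[0.1, 0.1], [-0.5, -0.2], [0.1, -0.6], [-0.1, -0.1], [-0.3, 0.7], [0.7, 0.1]]
```

Residuals are under 1 px (about 2–3 mm), and the reach and heights agree with the description. The push is much more forgiving than that. I'll do the small stand first: lift clear of the crate, close the fingers, enter over the panel and push in an arc.

```bash
cat > push.py <<'E'
from h import *
def push(x,y,deg,h,thmax=45):
    a=np.radians(deg); u=np.array([np.cos(a),np.sin(a),0]); v=np.array([-u[1],u[0],0]); z=np.array([0,0,1.])
    P=lambda bx,bz: np.array([x,y,0])+bx*u+bz*z
    best=None
    for s in(1,-1):
        R=np.c_[s*u,-s*v,-z]; qs=[env.inverse_kinematics(P(bx,bz),R) for bx,bz in((-50,300),(-50,h),(50,h))]
        if all(q is not None for q in qs):
            m=np.abs(np.array(qs)[:,6]).max(); print(s,np.round(qs[1]))
            if best is None or m<best[0]: best=(m,R)
    R=best[1]
    env.move_ptp(P(-50,300),R); env.movel(P(-50,h+30),max_speed=250); print('enter',env.movel(P(-45,h),max_speed=100,guard=8))
    f0=np.array(env.get_contact_force())
    for t in [0,*range(8,thmax+1,6)]:
        r=np.radians(t); g=env.movel(P(-14*np.cos(r)+h*np.sin(r)-8,14*np.sin(r)+h*np.cos(r)),max_speed=50,guard=20)
        print(t,g,np.round(np.array(env.get_contact_force())-f0,1))
        if g: break
    env.wait(.7); snap('scene',f'after{h}'); snap('top',f'aftert{h}')
    p=np.array(env.get_ee_pos()); p[2]=300; env.movel(p,max_speed=250); print(env.get_t())
E
python3 - <<'E'
from push import *
p=np.array(env.get_ee_pos()); p[2]=380; env.movel(p,max_speed=250); env.grasp(); print(env.get_width(),env.get_t())
push(435.8,-208.4,35.3,61)
E
```

```text
0.4775828352614114 2.3667
1 [ 43.  20. -18. 122.  10.  39. -36.]
-1 [ 78.  34. -62. 121.  40.  50. 117.]
enter False
0 False [-0.4 -1.   0.1]
8 False [ 0.1 -1.9  1. ]
14 False [ 1.8 -0.9 -0.2]
20 False [ 0.3 -0.5  0.1]
26 False [ 0.2 -0.8  0.3]
32 False [ 1.4 -1.3 -0.1]
38 False [ 0.5 -1.1 -0.8]
44 False [-0.  -0.9  0.1]
9.9167
```

View pics/after61.png

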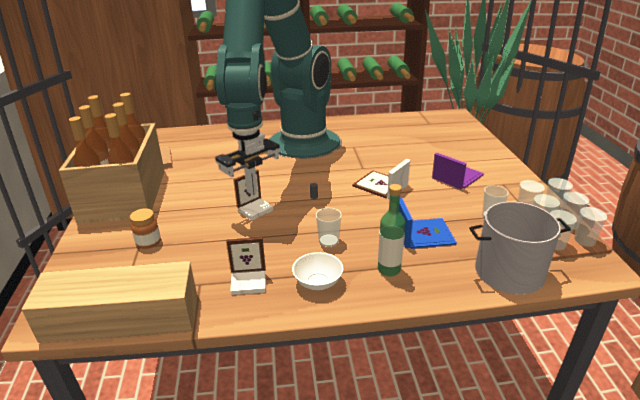

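The small stand is now upright at (250,197) with its foot flat, and nothing else has moved. Next is the large one.

Run:
```python
from push import *
push(422.9,258.7,44.4,80)
p=np.array(env.get_ee_pos()); 
env.movel(p+[-60,-150,60],max_speed=250); env.wait(.5); snap('scene','final'); i,_=snap('top','finaltop'); print(env.get_t())
a=cv2.imread('pics/final.png');b=cv2.imread('pics/finaltop.png')
f=lambda x:cv2.resize(x,(800,300),interpolation=cv2.INTER_AREA)
cv2.imwrite('pics/both.png',np.vstack([f(a[100:300,100:560]),f(b[110:330,120:500])]))
```

```text
1 [  14.   26.  -57.  122.   30.   47. -107.]
-1 [ 18.  29. -62. 122.  35.  49.  69.]
enter False
0 False [-0.1 -1.8  0.8]
8 False [ 0.3 -1.3  1.4]
14 False [ 0.1 -0.4  1.6]
20 False [ 0.2 -0.6  0.8]
26 False [0.6 0.1 0.3]
32 False [ 0.6 -1.1 -0.1]
38 False [-0.2 -0.3  1.4]
44 False [ 0.3 -0.9  1. ]
18.15
19.5917
```

View pics/both.png

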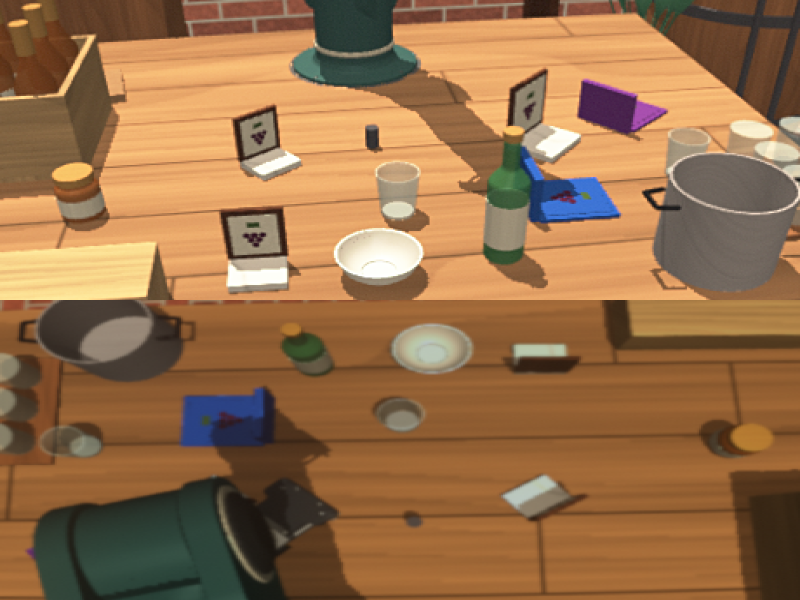

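Both stands are upright: the large one at (540,120) and the small one at (265,145) in the upper view. The rest is in place and the arm is clear. Before handing in, I'll check the heel shift by overlaying the predicted foot outlines.

Run:
```python
from h import *
c=env.calibration('scene'); im=cv2.imread('pics/final.png'); im=cv2.resize(im,None,fx=4,fy=4,interpolation=cv2.INTER_CUBIC)
for x,y,d,H,W in((422.9,258.7,44.4,90,110),(435.8,-208.4,35.3,70,80)):
    a=np.radians(d);u=np.array([np.cos(a),np.sin(a)]);v=np.array([-u[1],u[0]])
    P=[[*(np.array([x,y])+f*u+w*v),14] for f,w in((8,W/2),(H,W/2),(H,-W/2),(8,-W/2))]
    q=proj(c,P)*4+1.5; cv2.polylines(im,[q.astype(int)],True,(0,0,255),1)
cv2.imwrite('pics/chk.png',np.hstack([im[660:1000,900:1300],im[560:900,1480:1880]]))
```

```text
(no output)
```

View pics/chk.png

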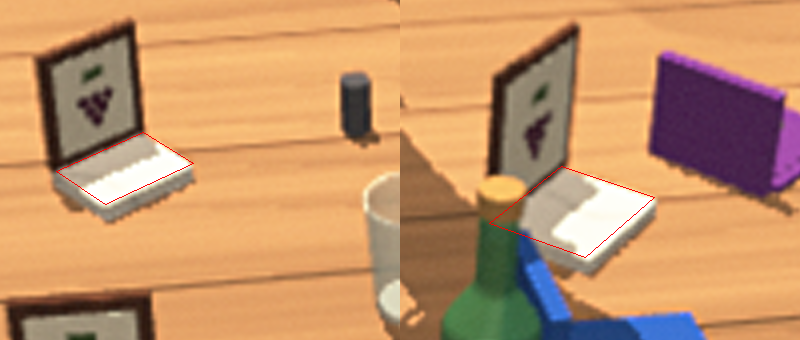

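The predicted outlines lie on both feet to within a few mm, so the heels hardly moved. I'm handing in.

```bash
python3 -c "
from plant import env
print(env.job_done(),env.get_t())"
```

```text
the job is handed in; nothing more can be done
the job is handed in; nothing more can be done
```

Both toppled card stands are back upright on their feet with their heels within a few mm of where they lay, nothing else visibly moved, and the job was handed in at about 20 s (limit 51 s); the hand-in call gave no verdict.

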